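# Stow the telescoping loupe in its fitted tray

## Robot

A 6-joint arm with a two-finger parallel gripper is mounted at the origin on the work surface. World frame = base frame: x ahead of the robot, y to its left, z up, the work surface at z = 0. Lengths are in mm, angles in rad, forces in N, time in s.
With the tool pointing down it reaches from about 300 to 775 mm from the base axis. Payload 14.6 kg.
Tool frame: the origin (TCP) lies between the finger pads; the fingertips stand 8 mm ahead of it and the grasp point (between the pads) lies 11 mm behind it; x points along the fingers, y is the direction in which the jaws open and shut, and the axes are right-handed (so a half turn about x gives the same grasp; the last joint's range is limited). The gripper opens to 94 mm and grips with 3 to 60 N. Pads are 16 mm wide; open, the fingers measure 119 mm over their backs; the gripper's body (75 mm by 177 mm) begins 78 mm behind the grasp point.
Start: joints at [1.132, 0.3, 1.521, -0, 1.321, -0.067], TCP at [199.808, 512.412, 213.446] pointing down, gripper open.
Joint ranges: [-3.03, 3.03], [-0.79, 2.21], [0.23, 2.52], [-1.04, 4.18], [0, 3.07], [-2.55, 2.55]. Speed limits (rad/s): [2.22, 2.22, 2.57, 3.14, 3.14, 3.14].

## Interface

Orientations are given as [roll, pitch, yaw] about the fixed x, y, z axes, in that order (R = Rz(yaw) Ry(pitch) Rx(roll)).
In Python, from cell import telemetry, camera, calibration, order gives the robot as it stands.
- The arm moves only by the shell command python3 -m handwheel 'ROWS' [FORCE]. ROWS is JSON, a list of rows, each a list of 7 numbers: the turn, a rotation vector about the tool's x, y, z as a fraction of full scale, then the shift along the tool's x, y, z as a fraction of full scale, then the opening, from 0 (shut) to 1 (fully open). A call has 1 to 12 rows; each row is the pose to reach, as a shift and turn from the pose measured when the call began, along the tool's axes at that moment, turning the shorter way round; what a row does not reach only later rows make up. Full scale, the value 1, is 300 mm for a shift and pi rad for a turn. A row lasts 1/8 s, in which the tool goes at most 62.5 mm and 10.7 degrees, less where a joint would pass 70% of its speed; a pose out of reach is approached as far as the arm can. A call with a number of a shift or a turn outside -1 to 1 is refused whole. A call with a gripper value outside its range is refused whole. The fingers move at their own pace and stop on an object; FORCE is the grip in N (left out, the last holds). Time passes only in rows, so rows that repeat a pose let the fingers close. It gives the time, the measured TCP pose, the force and the opening at its end, in the units of the state.
- telemetry.read_state(): the state, without advancing time (a new reading comes with each control period).
- camera(name): name is "side" or "top"; returns the picture (420x560x3 uint8, red, green, blue); there is no depth.
- calibration(name): a dict with "fov_y" (degrees; the focal length in pixels is half the picture's height over the tangent of half this angle, whatever the lens; pixels are square), "cx", "cy" (the principal point, pixels), "k1" (the pictures are not rectified: a ray, as slopes to the right and down, at radius r is drawn at 1 + k1 r^2 times it, then the intrinsics apply), "position" and "attitude" of the camera in the world. Camera axes: x right, y down, z forward; pixel columns grow to the right and rows downward; lengths in mm; the calibration is good to about 2 mm. A picture is of the moment at which its call begins. calibration takes no time and is no camera call.
- order.sign_off(): hands the job in, once; it reports no verdict.
The state is a dict: "clock": time; "joints": joint angles; "qd": joint speeds; "effort": joint torques, N m; "eef_pos": TCP position; "eef_rot": TCP orientation; "wrist_force": force on the tool from outside, world axes, zero at the start; "moment": the same for the moment, N m; "finger_gap": finger opening in mm.
Only numpy, scipy, OpenCV 4.12 (cv2) and the standard library are available. Lean on these libraries where they do the work, as an engineer would, in place of code of your own. Each camera call takes 0.05 s, during which the arm holds its last target.

## Task

Lay the loupe, with its handle still at full length, in the cutout of its fitted wooden tray, the lens head in the round pocket and the handle along the channel, and let go of it. Then take it again at the handle sleeve: squeeze the spring snap button flush and slide the sleeve towards the lens head to the next hole, just one hole on, where the button must spring out again, and leave the loupe lying shortened and settled in the tray. Do not push the scoop, jar or weight about.

Things in the scene. Friction and masses are not known exactly. Their poses are not given: they have to be found in the camera images.
- loupe: Loupe with a telescoping handle lying flat on the cart top, 192 mm long at full length, about 0.17 kg in all, balancing about 12 mm on the head side of the origin. Origin: on the underside, under the middle of the full length; x along the handle towards the lens head, z up. It carries the neck tube, the sleeve and the snap button.
- loupe_head (a point): Centre of the underside of the lens head, at loupe x = +70 mm. Head: brass-rimmed disc 56 mm across, 22 mm high.
- neck (a point): Middle of the bare neck, a square steel tube fixed to the head, 14 mm wide, from 6 to 20 mm above the loupe's underside. At full length it is exposed from loupe x = +38 mm to the sleeve's front end at x = -10 mm. Point at x = +15 mm, 13 mm above the underside. The tube runs on inside the sleeve and carries the snap button.
- button_tip (a point): Outer end of the snap button, a steel stud 7 mm across that points sideways (loupe +y) out of the sleeve's side. Its axis stays at loupe x = -26 mm, 15 mm above the loupe's underside. At rest it stands 5 mm proud of the sleeve's side face. Squeezing the sleeve from side to side over the button presses it flush.
- snap_button (a joint): How far the button is pressed in, m. 0: out; 0.005: flush. Spring: 1.5 N to start, 3 N when flush. In a hole it locks the sleeve, with about 1 mm play; pressed by over 3 mm it frees it. Between two holes the sleeve holds it down about 3 mm even when let go; at the next hole it springs out if nothing covers it.
- handle_sleeve (a joint): Sliding of the sleeve along the neck tube, m; grows as the handle is shortened (sleeve towards the head). 0: full length, as at the start (button in the sleeve's front hole); 0.025: next hole; 0.050: last hole. Sliding friction about 1.5 N.
- sleeve_end (a point): Middle of the rear end face of the sleeve, 12 mm above the loupe's underside. Sleeve: dark steel, 84 mm long, 22 mm wide, 24 mm high, underside level with the loupe's; button holes 16, 41 and 66 mm behind its front end, in a row on the loupe's +y side.
- fitted_tray: Dark wooden paddle-shaped tray, fixed to the cart top, 191 mm long (x = -78 to +113 mm), 86 mm wide, 12 mm high. Origin: underside, on the centre line; x along the channel towards the round pocket. A seated loupe has the tray's x, y and yaw, its underside 5 mm above the cart top, and stands well proud of the tray; at full length its sleeve overhangs the open end.
- tray_pocket (a point): Centre of the round pocket, on its floor: at tray x = +70 mm, 62 mm across, 7 mm deep, floor 5 mm above the cart top.
- tray_mouth (a point): Middle of the open end of the channel, on its floor, at tray x = -78 mm. Channel: 28 mm wide, 7 mm deep, straight from here to the round pocket.
- scoop: Stainless gem scoop, 145 mm long, 28 mm wide, 14 mm high, loose between the task's things. Not needed.
- gem_jar: Glass gem jar, 54 mm across, 55 mm high, loose. Origin at the centre of its underside. Not needed.
- check_weight: Steel check weight with a knob, 36 mm across, 45 mm high, loose. Origin at the centre of its underside. Not needed.

How it is judged:
By the outcome, as a careful person would: the job done as asked, in the order asked, and still so for the second after the job is handed in, with the robot touching nothing.
It also fails if it takes over 51 s, if anything falls off the work surface, if the arm or the gripper's body presses on something with over 40 N, if the wrist force passes 120 N, or if a joint passes its speed limit or range.

## Working session

There is one attempt and no reset: what is moved stays moved. The work goes in short steps, Python scripts to look and compute and a shell command to move; the robot and the scene stay as the last step left them, time stands still between calls to the robot, and variables do not carry over. Pictures are saved under pics/ and viewed, and the job is handed in when it is done.

```bash
mkdir -p pics; ls; python3 - <<'E'
from cell import telemetry, camera, calibration, order
import cv2
print(telemetry.read_state())
for n in("top","side"):
    print(n,calibration(n)); cv2.imwrite(f"pics/{n}0.png",camera(n)[:,:,::-1])
E
```

```text
pics
{'clock': 0.0, 'joints': array([ 1.13242438e+00,  3.00474127e-01,  1.52160076e+00, -2.14471608e-05,
        1.32068953e+00, -6.66224491e-02]), 'qd': array([-5.18899424e-04,  7.61922530e-04,  2.39243182e-03, -9.92850692e-04,
        4.23041289e-04,  2.25447327e-05]), 'effort': array([-1.28942604e-03, -5.31796539e+01, -3.52737772e+01,  7.07698753e-02,
        2.42694304e-02, -1.37886700e-04]), 'eef_pos': array([199.69415267, 512.188116  , 212.87634031]), 'eef_rot': array([-1.61969201,  1.56962439, -1.99143619]), 'wrist_force': array([ 0.27721504,  0.64038976, -0.37551517]), 'moment': array([-0.00823241,  0.00162724,  0.00214142]), 'finger_gap': 93.92099179985954}
top {'fov_y': 49.856831748444534, 'cx': 284.49279796035324, 'cy': 202.91486023709933, 'k1': -0.11411908862884061, 'position': array([ 431.75619765,    5.80366443, 1076.88784163]), 'attitude': array([-3.00308428,  0.00635954, -1.54766886])}
side {'fov_y': 54.677352734877466, 'cx': 285.38088050662486, 'cy': 211.01182625085698, 'k1': 0.03633781535537376, 'position': array([ 309.29594007, -809.64954553,  908.40338513]), 'attitude': array([-2.35359834,  0.02064474, -0.34006385])}
```

View pics/top0.png

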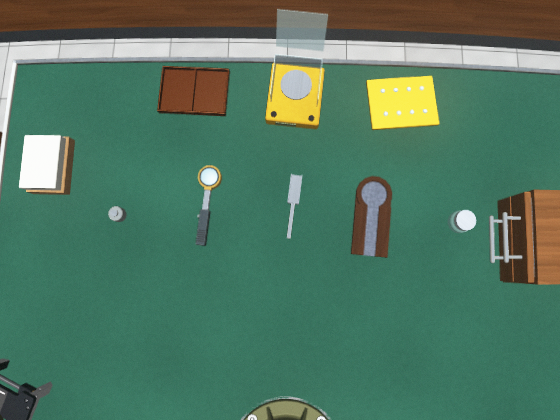

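View pics/side0.png

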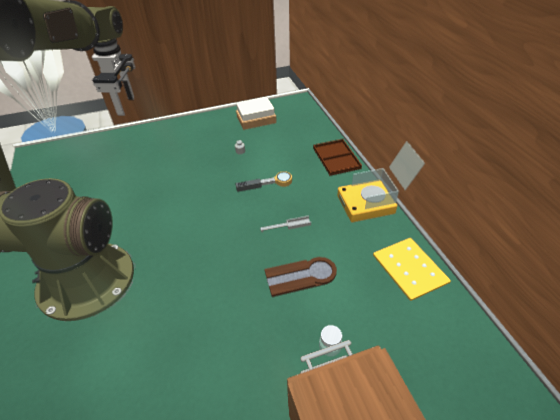

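The top picture shows the loupe at about (205,205) with its head up at (209,177), the scoop at (293,205), the tray at (372,215) with its pocket at (374,193), the weight at (116,214) and the jar at (464,221). I'll enlarge the loupe and the tray.

```bash
cat > h.py <<'E'
import numpy as np, cv2
from scipy.spatial.transform import Rotation as R
from cell import telemetry, camera, calibration, order
def cal(n):
    c=calibration(n); f=210/np.tan(np.radians(c['fov_y']/2))
    return c,f,R.from_euler('xyz',c['attitude']).as_matrix()
def p2w(n,u,v,z):
    c,f,M=cal(n); K=np.array([[f,0,c['cx']],[0,f,c['cy']],[0,0,1.]])
    xd,yd=(u-c['cx'])/f,(v-c['cy'])/f
    x,y=xd,yd
    for _ in range(50):
        s=1+c['k1']*(x*x+y*y); x,y=xd/s,yd/s
    d=M@np.array([x,y,1]); P=np.array(c['position'])
    return P+d*(z-P[2])/d[2]
def w2p(n,p):
    c,f,M=cal(n); q=M.T@(np.array(p)-c['position']); x,y=q[:2]/q[2]; s=1+c['k1']*(x*x+y*y)
    return np.array([c['cx']+f*x*s,c['cy']+f*y*s])
def crop(img,x0,y0,w,h,k,name):
    cv2.imwrite(name,cv2.resize(img[y0:y0+h,x0:x0+w],None,fx=k,fy=k,interpolation=cv2.INTER_CUBIC))
E
python3 - <<'E'
from h import *
a=cv2.imread('pics/top0.png');b=cv2.imread('pics/side0.png')
L=cv2.resize(a[160:255,180:235],None,fx=6,fy=6,interpolation=cv2.INTER_CUBIC)
T=cv2.resize(a[170:265,340:405],None,fx=6,fy=6,interpolation=cv2.INTER_CUBIC)
cv2.imwrite('pics/c1.png',np.hstack([L,T]))
L=cv2.resize(b[165:200,230:300],None,fx=8,fy=8,interpolation=cv2.INTER_CUBIC)
T=cv2.resize(b[250:300,260:330],None,fx=6,fy=6,interpolation=cv2.INTER_CUBIC)
cv2.imwrite('pics/c2.png',L)
E
```

```text
(no output)
```

View pics/c1.png

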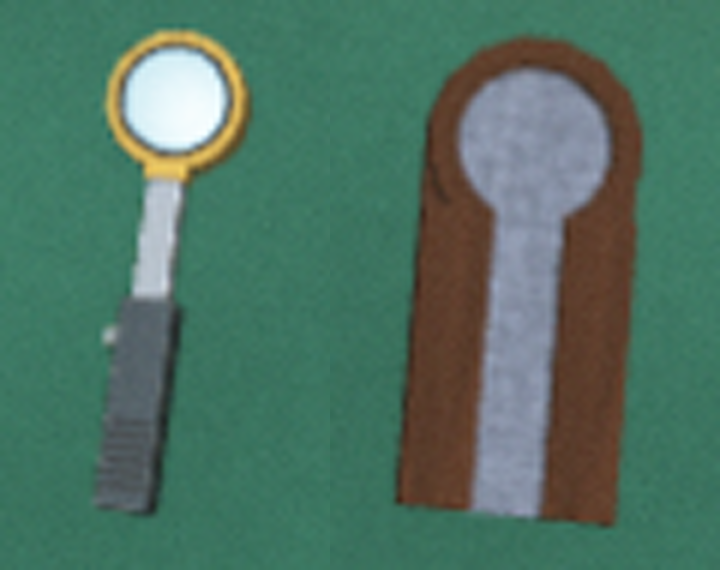

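View pics/c2.png

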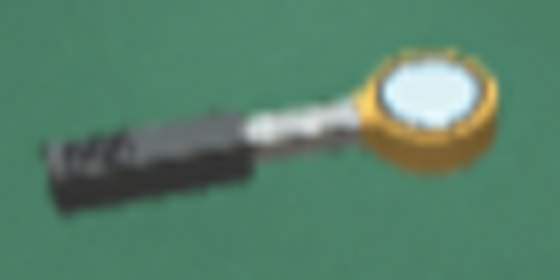

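```bash
python3 - <<'E'
from h import *
f=lambda x,y,x0,y0,k=6:((x+.5)/k-.5+x0,(y+.5)/k-.5+y0)
def pr(l,n,uv,z): 
    p=p2w(n,*uv,z); print(l,p.round(1)); return p
H=pr('head','top',f(177,100,180,160),22)
S=pr('sl rear','top',f(125,505,180,160),24)
F=pr('sl front','top',f(150,301,180,160),24)
B=pr('btn','top',f(110,337,180,160),15)
Hs=pr('head side','side',f(432,92,230,165,8),22)
d=H-S;print(np.hypot(*d[:2]),np.arctan2(d[1],d[0]),np.hypot(*(F-S)[:2]))
P=pr('pocket','top',f(204,145,340,170),12)
M=pr('mouth','top',f(178,513,340,170),12)
for x,y in((68,503),(284,523)): pr('trcorner','top',f(x,y,340,170),12)
d=P-M;print(np.hypot(*d[:2]),np.arctan2(d[1],d[0]))
for x,y in ((459,145),(611,145),(534,69),(534,220)): pr('pk','top',f(x-330,y,340,170),12)
b=cv2.imread('pics/side0.png')
T=cv2.resize(b[245:305,255:345],None,fx=8,fy=8,interpolation=cv2.INTER_CUBIC)
cv2.imwrite('pics/c3.png',T)
E
```

```text
head [638.9 197.4  22. ]
sl rear [477.6 210.2  24. ]
sl front [557.9 204.   24. ]
btn [544.2 221.   15. ]
head side [639.5 197.   22. ]
161.78556399039044 -0.07870806841333217 80.50021372131097
pocket [ 606.9 -196.7   12. ]
mouth [ 460.6 -186.2   12. ]
trcorner [ 463.7 -142.8   12. ]
trcorner [ 457.4 -228.1   12. ]
146.7048546605225 -0.07205989215951929
pk [ 606.2 -166.6   12. ]
pk [ 607.6 -227.8   12. ]
pk [ 637.8 -196.9   12. ]
pk [ 576.7 -196.6   12. ]
```

View pics/c3.png

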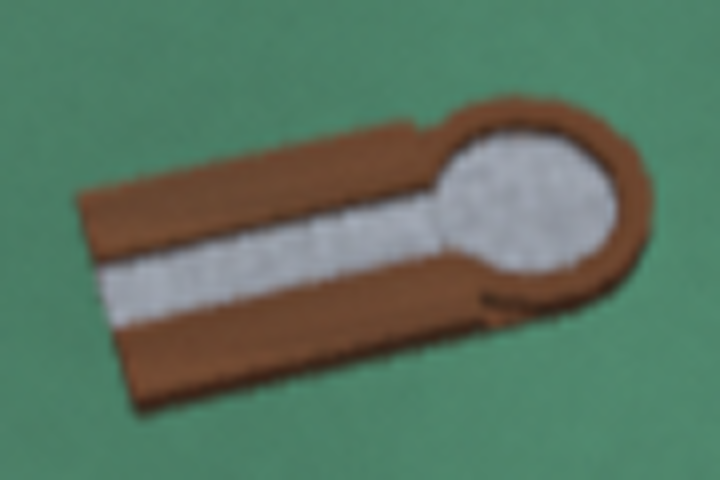

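The measurements agree: the head is at the same place in both views, the button is on the +y side, and the tray's pocket-to-mouth and width sizes fit. Next I'll work out the moves.

```bash
cat >> h.py <<'E'
def plan(x,y,z,yaw):
    "tool x down, jaw axis perpendicular to yaw; prints row numbers from present pose"
    s=telemetry.read_state(); M=R.from_euler('xyz',s['eef_rot']).as_matrix()
    best=None
    for sg in(1,-1):
        yy=sg*np.array([-np.sin(yaw),np.cos(yaw),0]); xx=np.array([0,0,-1.]); D=np.c_[xx,yy,np.cross(xx,yy)]
        rv=R.from_matrix(M.T@D).as_rotvec()
        if best is None or np.linalg.norm(rv)<np.linalg.norm(best): best=rv
    sh=M.T@(np.array([x,y,z])-s['eef_pos'])
    print('turn',(best/np.pi).round(4),'shift',(sh/300).round(4),'mm',sh.round(1))
def st():
    s=telemetry.read_state()
    print(round(s['clock'],2),s['eef_pos'].round(1),s['eef_rot'].round(3),'F',s['wrist_force'].round(1),'gap',round(s['finger_gap'],1),'j',s['joints'].round(2))
E
python3 - <<'E'
from h import *
yl=-.079; h=np.array([639.1,197.2]); o=h-70*np.array([np.cos(yl),np.sin(yl)]); n=o+15*np.array([np.cos(yl),np.sin(yl)])
print('loupe o',o,'neck',n)
print(p2w('side',*((527.5)/8-.5+255,(202.5)/8-.5+245),12))
st(); plan(*(np.array([n[0]+199.7,n[1]+512.2])/2),150,yl); plan(*n,80,yl)
M=R.from_euler('xyz',telemetry.read_state()['eef_rot']).as_matrix();print(M.round(3))
E
```

```text
loupe o [569.31832142 202.72424967] neck [584.27153826 201.54048189]
[ 606.09126961 -201.63050034   12.        ]
0.1 [199.7 512.2 213. ] [-1.649  1.57  -2.021] F [-1.2  0.7  0. ] gap 94.2 j [ 1.13  0.3   1.52  0.    1.32 -0.07]
turn [-0.0932 -0.0001  0.0003] shift [ 0.21   -0.2494  0.7853] mm [ 63.  -74.8 235.6]
turn [-0.0932 -0.0001  0.0003] shift [ 0.4436 -0.4987  1.5705] mm [ 133.1 -149.6  471.2]
[[-0.     0.363  0.932]
 [-0.001  0.932 -0.363]
 [-1.    -0.001 -0.   ]]
```

```bash
cat > ov.py <<'E'
from h import *
def tray(n,img,x0,y0,w,h,k,out,px,py,yaw):
    I=cv2.resize(img[y0:y0+h,x0:x0+w],None,fx=k,fy=k,interpolation=cv2.INTER_CUBIC)
    c,s=np.cos(yaw),np.sin(yaw); o=np.array([px-70*c,py-70*s])
    def L(pts,col,closed=False):
        q=[(w2p(n,[o[0]+c*a-s*b,o[1]+s*a+c*b,z])-[x0,y0]+.5)*k-.5 for a,b,z in pts]
        cv2.polylines(I,[np.round(q).astype(int)],closed,col,1)
    t=np.linspace(0,2*np.pi,60)
    for z,col in((12,(0,255,255)),(5,(0,0,255))):
        L([(70+31*np.cos(a),31*np.sin(a),z) for a in t],col)
        for sg in(14,-14): L([(-78,sg,z),(42,sg,z)],col)
    L([(40,43,12),(-78,43,12),(-78,-43,12),(40,-43,12)],(0,255,255))
    cv2.imwrite(out,I)
a=cv2.imread('pics/top0.png');b=cv2.imread('pics/side0.png')
tray('top',a,340,170,65,95,6,'pics/ot.png',606.7,-197.3,-.073)
tray('side',b,255,245,90,60,8,'pics/os.png',606.7,-197.3,-.073)
A=cv2.imread('pics/ot.png');B=cv2.imread('pics/os.png')
A=cv2.resize(A,None,fx=.8421,fy=.8421); B=B[:,:]
B=cv2.resize(B,None,fx=.6,fy=.6); C=np.zeros((480,A.shape[1]+B.shape[1],3),np.uint8); C[:A.shape[0],:A.shape[1]]=A; C[:B.shape[0],A.shape[1]:]=B
cv2.imwrite('pics/ov.png',C)
E
python3 ov.py
```

```text
(no output)
```

View pics/ov.png

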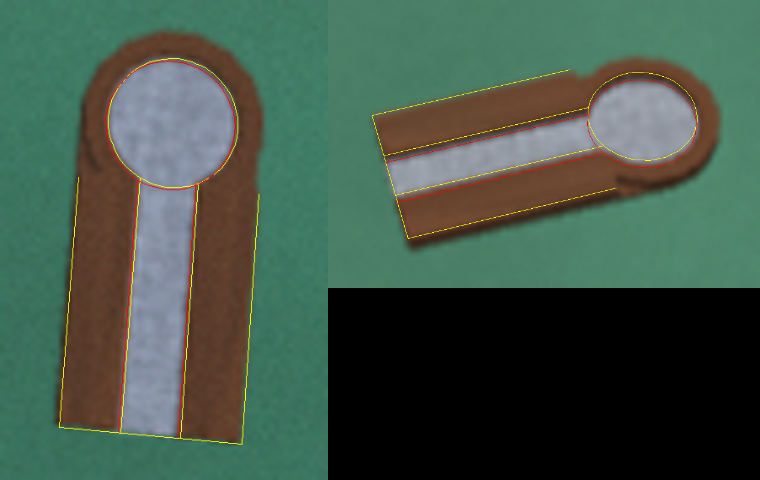

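View pics/os.png

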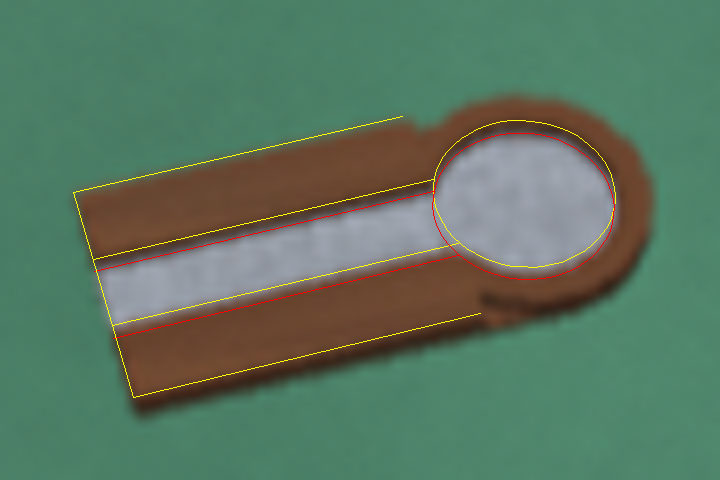

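The tray outline fits both views to about a pixel. I'll move over the loupe in two legs.

```bash
python3 -m handwheel '[[-0.093,0,0,0.21,-0.249,0.785,0.6],[-0.093,0,0,0.21,-0.249,0.785,0.6],[-0.093,0,0,0.21,-0.249,0.785,0.6],[-0.093,0,0,0.21,-0.249,0.785,0.6],[-0.093,0,0,0.21,-0.249,0.785,0.6],[-0.093,0,0,0.21,-0.249,0.785,0.6]]' 25
python3 - <<'E'
from h import *
st();plan(584.3,201.5,70,-.079)
E
```

```text
clock: 0.85
eef_pos: [391.9, 356.9, 149.9]
eef_rot: [-2.189, 1.569, -2.269]
wrist_force: [0.0, 1.1, -0.8]
finger_gap: 56.4
0.85 [391.9 356.9 149.9] [-2.189  1.569 -2.269] F [ 0.   1.1 -0.8] gap 56.4 j [ 0.67  0.32  1.65 -0.    1.17 -0.82]
turn [-0.0005 -0.0003  0.0004] shift [ 0.2661 -0.4645  0.6812] mm [  79.8 -139.3  204.4]
```

```bash
python3 -m handwheel '[[0,0,0,0.266,-0.4645,0.681,0.5],[0,0,0,0.266,-0.4645,0.681,0.5],[0,0,0,0.266,-0.4645,0.681,0.5],[0,0,0,0.266,-0.4645,0.681,0.5],[0,0,0,0.266,-0.4645,0.681,0.5],[0,0,0,0.266,-0.4645,0.681,0.5],[0,0,0,0.266,-0.4645,0.681,0.5]]'
python3 - <<'E'
from h import *
st();plan(584.3,201.5,17.5,-.079)
a=camera('top')[:,:,::-1];crop(a,160,140,100,120,5,'pics/d1.png')
b=camera('side')[:,:,::-1];crop(b,200,110,130,110,5,'pics/d2.png')
E
```

```text
clock: 1.72
eef_pos: [583.4, 203.3, 70.9]
eef_rot: [-1.747, 1.57, -1.825]
wrist_force: [-0.6, -0.5, 0.2]
finger_gap: 46.9
1.73 [583.4 203.3  70.9] [-1.747  1.57  -1.825] F [-0.6 -0.5  0.2] gap 46.9 j [ 0.28  0.59  1.45 -0.    1.1  -1.22]
turn [ 0.0001 -0.      0.0002] shift [ 0.1781 -0.0057  0.0034] mm [53.4 -1.7  1. ]
```

View pics/d1.png

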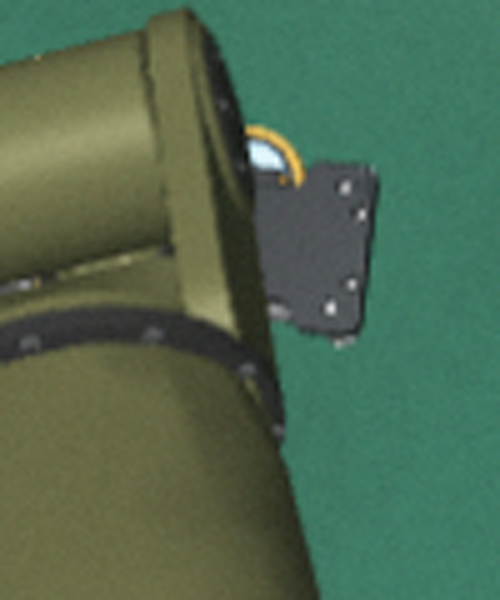

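View pics/d2.png

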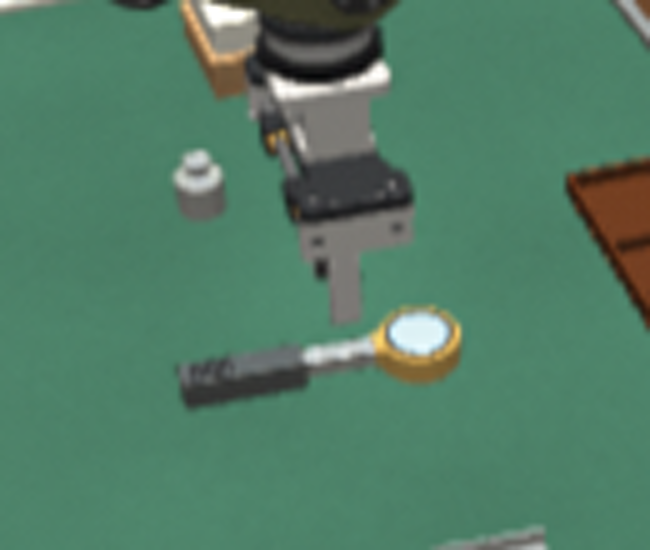

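The side picture shows the fingers astride the neck, midway between the sleeve and the head. I'll go down and close.

```bash
python3 -m handwheel '[[0,0,0,0.1,-0.0057,0.0034,0.5],[0,0,0,0.18,-0.0057,0.0034,0.5],[0,0,0,0.18,-0.0057,0.0034,0.5],[0,0,0,0.18,-0.0057,0.0034,0.4],[0,0,0,0.18,-0.0057,0.0034,0],[0,0,0,0.18,-0.0057,0.0034,0],[0,0,0,0.18,-0.0057,0.0034,0],[0,0,0,0.18,-0.0057,0.0034,0],[0,0,0,0.18,-0.0057,0.0034,0],[0,0,0,0.18,-0.0057,0.0034,0]]' 25
python3 - <<'E'
from h import *
st();plan(584.3,201.5,17.5,-.079)
b=camera('side')[:,:,::-1];crop(b,200,110,130,110,5,'pics/d3.png')
E
```

```text
clock: 3.08
eef_pos: [584.7, 201.2, 17.4]
eef_rot: [-0.648, 1.57, -0.727]
wrist_force: [-1.7, -0.0, 5.7]
finger_gap: 13.6
3.08 [584.7 201.2  17.4] [-0.648  1.57  -0.727] F [-1.7 -0.   5.7] gap 13.6 j [ 0.27  0.67  1.47 -0.    1.   -1.22]
turn [0.     0.0002 0.0002] shift [-0.0004  0.0008 -0.0015] mm [-0.1  0.2 -0.5]
```

View pics/d3.png

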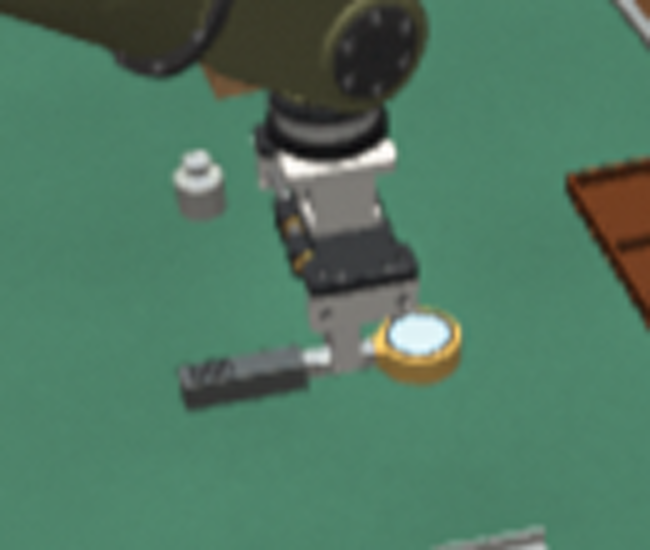

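The neck is gripped (13.6 mm gap). I'll lift it.

```bash
python3 -m handwheel '[[0,0,0,-0.05,0,0,0],[0,0,0,-0.15,0,0,0],[0,0,0,-0.22,0,0,0],[0,0,0,-0.22,0,0,0],[0,0,0,-0.22,0,0,0]]' 30
python3 - <<'E'
from h import *
st();plan(568,4,80,-.076);plan(552.3,-193.5,60,-.073)
b=camera('side')[:,:,::-1];crop(b,200,110,130,110,5,'pics/d4.png')
E
```

```text
clock: 3.75
eef_pos: [584.2, 201.1, 82.5]
eef_rot: [-2.096, 1.57, -2.175]
wrist_force: [-0.1, -0.1, -2.3]
finger_gap: 13.7
3.75 [584.2 201.1  82.5] [-2.096  1.57  -2.175] F [-0.1 -0.1 -2.3] gap 13.7 j [ 0.27  0.58  1.44 -0.    1.12 -1.22]
turn [-0.0009 -0.0002  0.0003] shift [ 0.0091 -0.6592 -0.0023] mm [   2.7 -197.8   -0.7]
turn [-0.0019 -0.0002  0.0003] shift [ 0.0764 -1.3196 -0.0025] mm [  22.9 -395.9   -0.8]
```

View pics/d4.png

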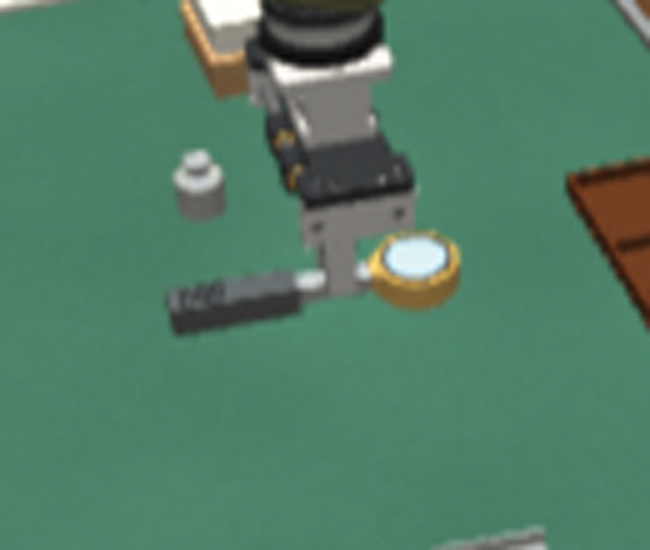

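The loupe is held level. I'll carry it towards the tray.

```bash
python3 -m handwheel '[[0,0,0,0,-0.15,0,0],[0,0,0,0,-0.33,0,0],[0,0,0,0,-0.5,0,0],[0,0,0,0,-0.66,0,0],[-0.001,0,0,0,-0.8,-0.002,0],[-0.001,0,0,0,-0.9,-0.002,0],[-0.001,0,0,0,-0.98,-0.002,0],[-0.002,0,0,0,-0.98,-0.002,0]]'
python3 - <<'E'
from h import *
st();plan(552.3,-193.5,50,-.073)
E
```

```text
clock: 4.8
eef_pos: [559.9, -93.0, 81.7]
eef_rot: [-2.77, 1.568, -2.845]
wrist_force: [0.1, -0.7, -1.2]
finger_gap: 13.8
4.8 [559.9 -93.   81.7] [-2.77   1.568 -2.845] F [ 0.1 -0.7 -1.2] gap 13.8 j [-0.23  0.48  1.6  -0.    1.07 -1.72]
turn [-0.0005 -0.0008  0.0003] shift [ 1.061e-01 -3.357e-01 -1.000e-04] mm [  31.8 -100.7   -0. ]
```

```bash
python3 -m handwheel '[[0,0,0,0.03,-0.12,0,0],[0,0,0,0.06,-0.22,0,0],[0,0,0,0.106,-0.3,0,0],[0,0,0,0.106,-0.336,0,0],[0,0,0,0.106,-0.336,0,0],[0,0,0,0.106,-0.336,0,0],[0,0,0,0.106,-0.336,0,0]]'
python3 - <<'E'
from h import *
st();plan(552.3,-193.5,23.5,-.073)
b=camera('side')[:,:,::-1];cv2.imwrite('pics/s5.png',b);crop(b,230,210,130,110,6,'pics/d5.png')
a=camera('top')[:,:,::-1];crop(a,320,140,120,130,4,'pics/d6.png')
E
```

```text
clock: 5.68
eef_pos: [552.6, -192.8, 50.4]
eef_rot: [-2.672, 1.569, -2.745]
wrist_force: [0.2, 0.2, -2.0]
finger_gap: 13.9
5.67 [ 552.6 -192.8   50.4] [-2.672  1.569 -2.745] F [ 0.2  0.2 -2. ] gap 13.9 j [-0.4   0.56  1.56 -0.    1.02 -1.89]
turn [-0.0002 -0.0006  0.0003] shift [ 0.0897 -0.0022 -0.0006] mm [26.9 -0.6 -0.2]
```

View pics/d5.png

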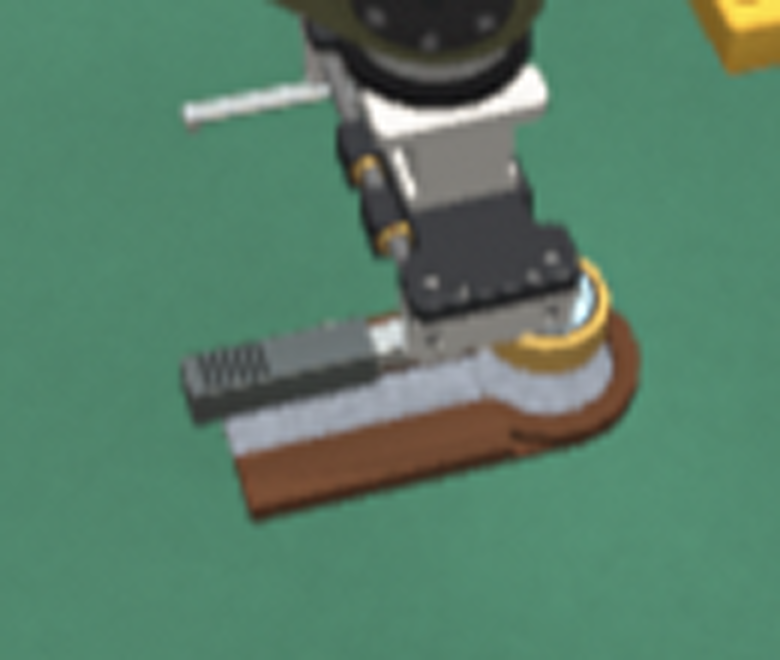

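View pics/d6.png

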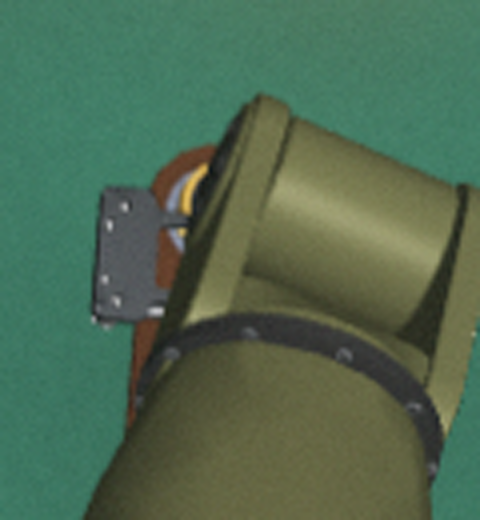

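```bash
cat > lo.py <<'E'
from h import *
def loupe(n,img,x0,y0,w,h,k,out,o,yaw,zb,s=0):
    I=cv2.resize(img[y0:y0+h,x0:x0+w],None,fx=k,fy=k,interpolation=cv2.INTER_CUBIC)
    c,sn=np.cos(yaw),np.sin(yaw)
    def L(pts,col):
        q=[(w2p(n,[o[0]+c*a-sn*b,o[1]+sn*a+c*b,z+zb])-[x0,y0]+.5)*k-.5 for a,b,z in pts]
        cv2.polylines(I,[np.round(q).astype(int)],False,col,1)
    t=np.linspace(0,2*np.pi,60)
    for z in(0,22): L([(70+28*np.cos(a),28*np.sin(a),z) for a in t],(0,255,255))
    for z in(0,24): L([(a+1000*s,b,z) for a,b in((-94,11),(-10,11),(-10,-11),(-94,-11),(-94,11))],(0,0,255))
    L([(-26,11,15),(-26,16,15)],(255,0,255))
    cv2.imwrite(out,I)
E
python3 - <<'E'
from lo import *
yaw=-.073;t=np.array([552.6,-192.8])
o=t-15.45*np.array([np.cos(yaw),np.sin(yaw)])
loupe('side',cv2.imread('pics/s5.png'),230,210,130,110,6,'pics/d7.png',o,yaw,33)
E
```

```text
(no output)
```

View pics/d7.png

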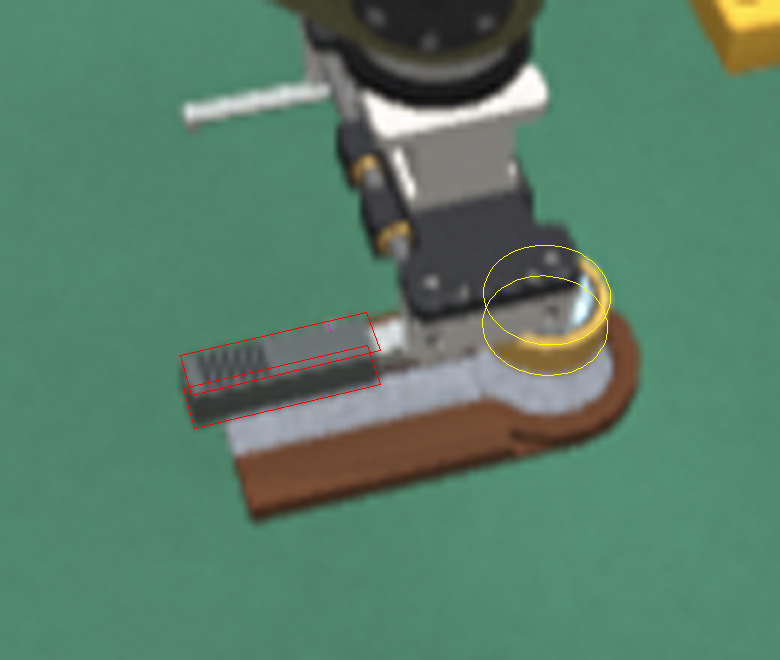

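The loupe matches the prediction. I'll lower it to about 1 mm above the floor.

```bash
python3 -m handwheel '[[0,0,0,0.03,-0.002,-0.001,0],[0,0,0,0.06,-0.002,-0.001,0],[0,0,0,0.08,-0.002,-0.001,0],[0,0,0,0.09,-0.002,-0.001,0],[0,0,0,0.09,-0.002,-0.001,0],[0,0,0,0.09,-0.002,-0.001,0]]'
python3 - <<'E'
from h import *
st();plan(552.3,-193.5,22.6,-.073)
b=camera('side')[:,:,::-1];cv2.imwrite('pics/s8.png',b);crop(b,230,210,130,110,6,'pics/d8.png')
E
```

```text
clock: 6.52
eef_pos: [552.2, -193.8, 23.5]
eef_rot: [-2.595, 1.569, -2.669]
wrist_force: [0.4, -0.3, -2.1]
finger_gap: 13.5
6.53 [ 552.2 -193.8   23.5] [-2.595  1.569 -2.669] F [ 0.4 -0.3 -2.1] gap 13.5 j [-0.4   0.6   1.57 -0.    0.97 -1.9 ]
turn [-0.0003 -0.0006  0.0004] shift [0.0029 0.001  0.0003] mm [0.9 0.3 0.1]
```

View pics/d8.png

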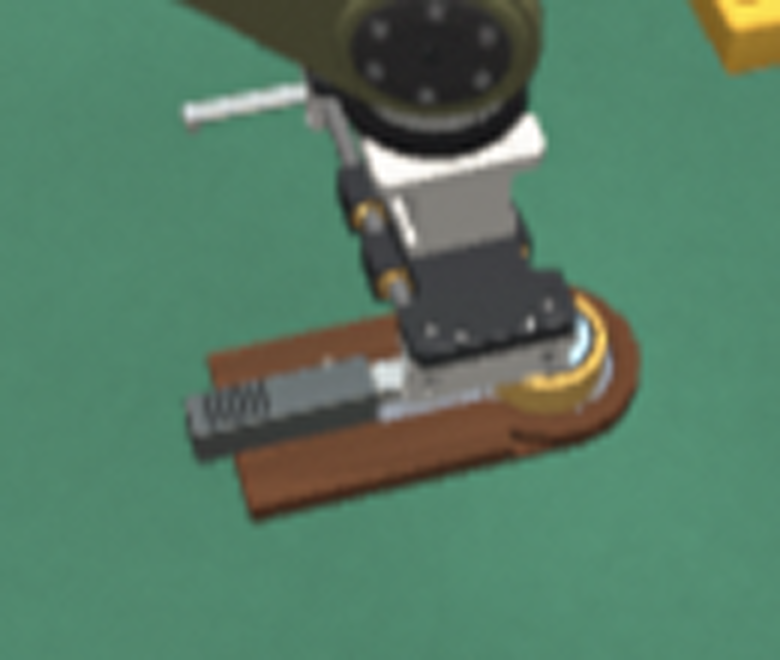

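The head is inside the pocket, the sleeve is in the channel, and there is no contact force. I'll go down the last millimetre, open and rise.

```bash
python3 -m handwheel '[[0,0,0,0.003,0.001,0,0],[0,0,0,0.003,0.001,0,0],[0,0,0,0.003,0.001,0,0.45],[0,0,0,0.003,0.001,0,0.45],[0,0,0,0.003,0.001,0,0.45],[0,0,0,0.003,0.001,0,0.45],[0,0,0,-0.05,0.001,0,0.45],[0,0,0,-0.15,0.001,0,0.45],[0,0,0,-0.25,0.001,0,0.45],[0,0,0,-0.25,0.001,0,0.45],[0,0,0,-0.25,0.001,0,0.45]]'
python3 - <<'E'
from h import *
from lo import *
st()
yaw=-.073;o=np.array([606.7,-197.5])-70*np.array([np.cos(yaw),np.sin(yaw)]);print(o)
b=np.ascontiguousarray(camera('side')[:,:,::-1]);cv2.imwrite('pics/s9.png',b)
loupe('side',b,230,210,130,110,6,'pics/d9.png',o,yaw,5)
E
```

```text
clock: 7.95
eef_pos: [552.1, -193.3, 98.4]
eef_rot: [-2.67, 1.569, -2.744]
wrist_force: [-1.2, 0.3, 0.2]
finger_gap: 42.3
7.95 [ 552.1 -193.3   98.4] [-2.67   1.569 -2.744] F [-1.2  0.3  0.2] gap 42.3 j [-0.4   0.49  1.53 -0.    1.12 -1.89]
[ 536.88643219 -192.39453732]
```

View pics/d9.png

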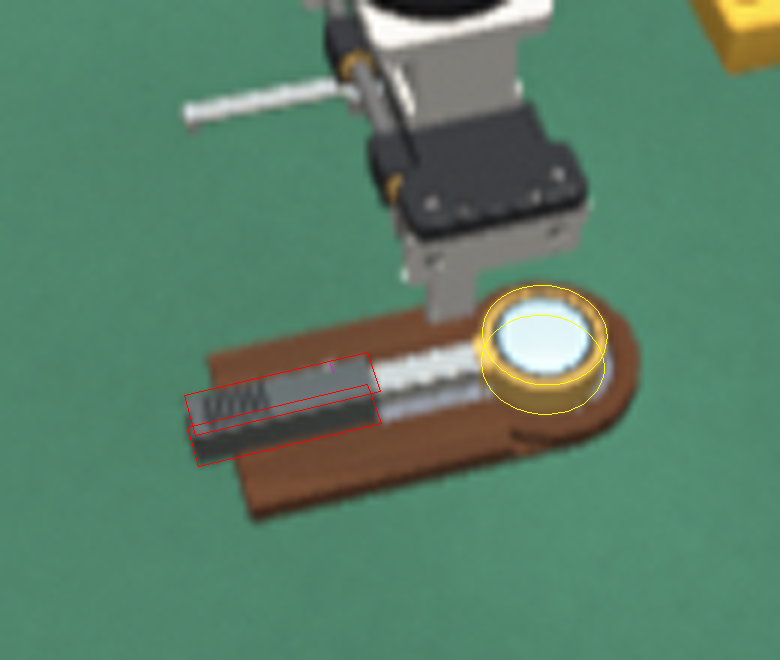

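It is seated on the predicted outline. I'll move over the button at loupe x = -26.

```bash
python3 - <<'E'
from h import *
plan(511,-190.5,50,-.073);plan(511,-190.5,22,-.073)
E
```

```text
turn [-0.0003 -0.0009  0.0002] shift [ 0.16   -0.0008 -0.1364] mm [ 48.   -0.2 -40.9]
turn [-0.0003 -0.0009  0.0002] shift [ 0.2534 -0.0007 -0.1362] mm [ 76.   -0.2 -40.9]
```

```bash
python3 -m handwheel '[[0,-0.001,0,0,-0.001,-0.1,0.45],[0,-0.001,0,0.1,-0.001,-0.136,0.45],[0,-0.001,0,0.2,-0.001,-0.136,0.45],[0,-0.001,0,0.253,-0.001,-0.136,0.45],[0,-0.001,0,0.253,-0.001,-0.136,0.45],[0,-0.001,0,0.253,-0.001,-0.136,0.45]]' 20
python3 - <<'E'
from h import *
st();plan(511,-190.5,22,-.073)
b=camera('side')[:,:,::-1];crop(b,230,210,130,110,6,'pics/d10.png')
E
```

```text
clock: 8.75
eef_pos: [511.2, -190.6, 22.0]
eef_rot: [-1.246, 1.57, -1.319]
wrist_force: [-1.0, -0.6, 0.8]
finger_gap: 42.3
8.75 [ 511.2 -190.6   22. ] [-1.246  1.57  -1.319] F [-1.  -0.6  0.8] gap 42.3 j [-0.42  0.53  1.7  -0.    0.92 -1.92]
turn [-0.0003  0.0001  0.0002] shift [ 0.0001  0.0002 -0.0006] mm [ 0.   0.1 -0.2]
```

View pics/d10.png

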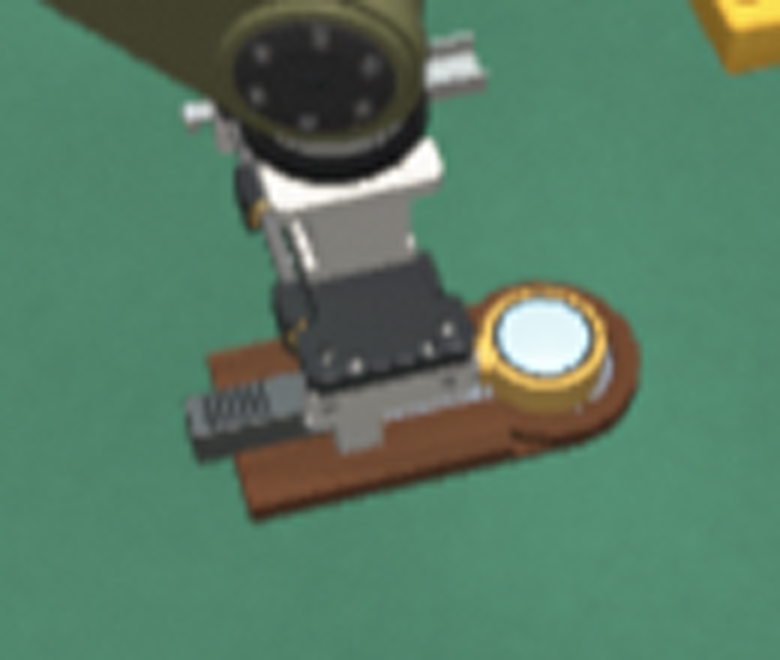

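The fingers stand either side of the sleeve at the button. I'll squeeze.

```bash
python3 -m handwheel '[[0,0,0,0,0,0,0],[0,0,0,0,0,0,0],[0,0,0,0,0,0,0],[0,0,0,0,0,0,0],[0,0,0,0,0,0,0],[0,0,0,0,0,0,0]]' 20
python3 - <<'E'
from h import *
st()
b=camera('side')[:,:,::-1];crop(b,230,210,130,110,6,'pics/d11.png')
E
```

```text
clock: 9.55
eef_pos: [511.2, -190.6, 22.2]
eef_rot: [-1.01, 1.57, -1.084]
wrist_force: [-0.7, 1.4, 1.5]
finger_gap: 22.3
9.55 [ 511.2 -190.6   22.2] [-1.01   1.57  -1.084] F [-0.7  1.4  1.5] gap 22.3 j [-0.42  0.53  1.7  -0.    0.92 -1.92]
```

View pics/d11.png

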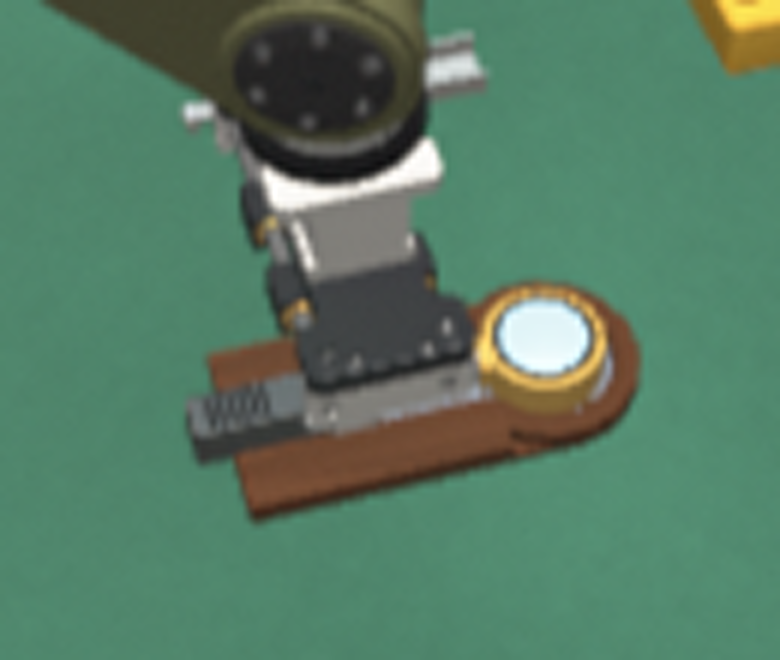

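The gap is 22.3 mm, so the button is flush. I'll slide 20 mm slowly (tool +z is towards the head), then check.

```bash
python3 -m handwheel '[[0,0,0,0,0,0.006,0],[0,0,0,0,0,0.013,0],[0,0,0,0,0,0.02,0],[0,0,0,0,0,0.027,0],[0,0,0,0,0,0.034,0],[0,0,0,0,0,0.041,0],[0,0,0,0,0,0.048,0],[0,0,0,0,0,0.055,0],[0,0,0,0,0,0.061,0],[0,0,0,0,0,0.067,0],[0,0,0,0,0,0.067,0]]' 20
python3 - <<'E'
from h import *
st()
b=camera('side')[:,:,::-1];cv2.imwrite('pics/s12.png',b);crop(b,230,210,130,110,6,'pics/d12.png')
E
```

```text
clock: 10.98
eef_pos: [531.1, -192.1, 22.2]
eef_rot: [-1.877, 1.57, -1.951]
wrist_force: [-4.9, -0.2, 6.5]
finger_gap: 21.5
10.97 [ 531.1 -192.1   22.2] [-1.877  1.57  -1.951] F [-4.9 -0.2  6.5] gap 21.5 j [-0.41  0.56  1.64 -0.    0.94 -1.91]
```

View pics/d12.png

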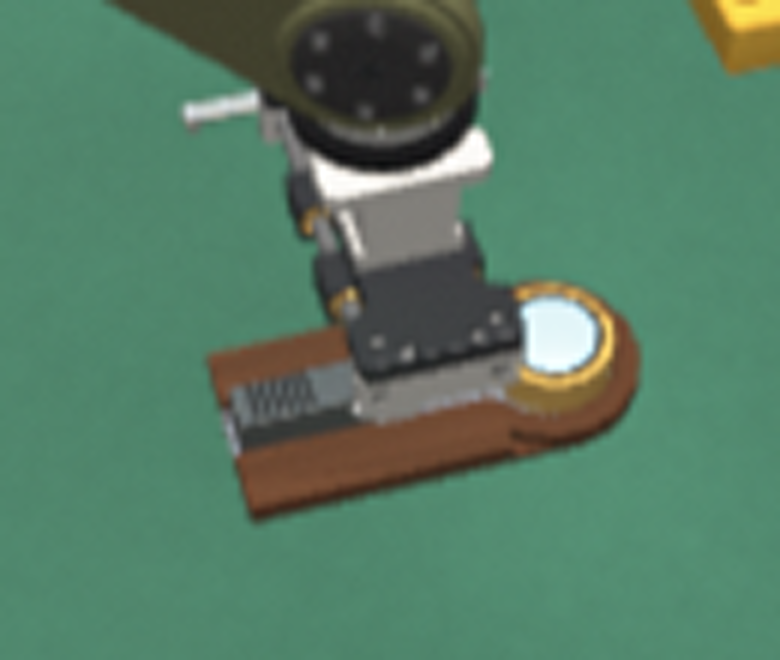

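The head has moved about 2.5 mm to the pocket wall, and the sleeve is about 17 mm along the tube. I'll creep on.

```bash
python3 -m handwheel '[[0,0,0,0,0,0.003,0],[0,0,0,0,0,0.006,0],[0,0,0,0,0,0.009,0],[0,0,0,0,0,0.012,0],[0,0,0,0,0,0.015,0],[0,0,0,0,0,0.018,0],[0,0,0,0,0,0.018,0]]' 20
python3 - <<'E'
from h import *
st()
b=camera('side')[:,:,::-1];cv2.imwrite('pics/s13.png',b);crop(b,230,210,130,110,6,'pics/d13.png')
E
```

```text
clock: 11.9
eef_pos: [536.3, -192.5, 22.2]
eef_rot: [-2.681, 1.569, -2.754]
wrist_force: [-5.3, 1.4, 6.1]
finger_gap: 21.6
11.9 [ 536.3 -192.5   22.2] [-2.681  1.569 -2.754] F [-5.3  1.4  6.1] gap 21.6 j [-0.41  0.57  1.62 -0.    0.95 -1.9 ]
```

View pics/d13.png

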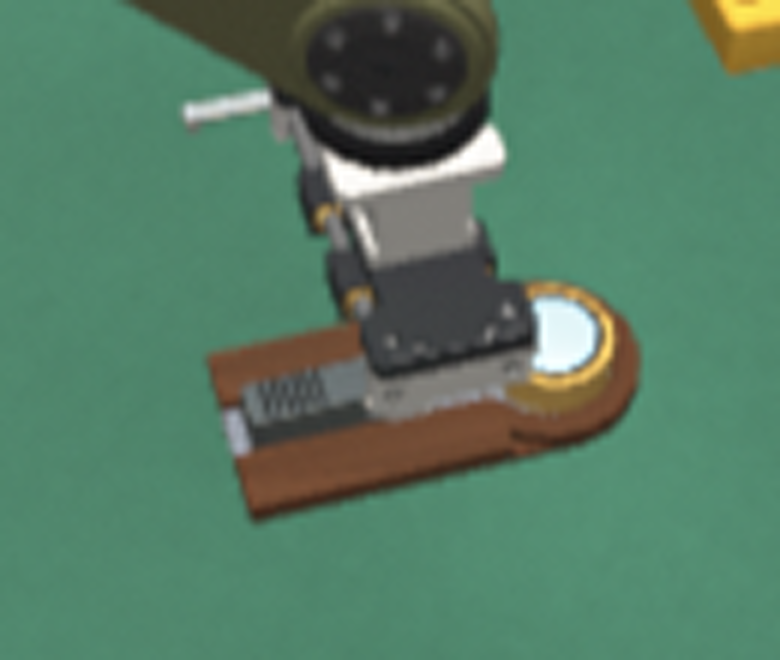

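The head is stationary and the sleeve has slid about 22 mm. I'll creep on and watch for the lock.

```bash
python3 -m handwheel '[[0,0,0,0,0,0.003,0],[0,0,0,0,0,0.006,0],[0,0,0,0,0,0.009,0],[0,0,0,0,0,0.009,0]]' 20
python3 -m handwheel '[[0,0,0,0,0,0.003,0],[0,0,0,0,0,0.004,0],[0,0,0,0,0,0.004,0]]' 20
```

```text
clock: 12.45
eef_pos: [538.9, -192.7, 22.2]
eef_rot: [-2.778, 1.569, -2.852]
wrist_force: [-5.2, 0.9, 4.3]
finger_gap: 21.6
clock: 12.82
eef_pos: [540.1, -192.7, 22.2]
eef_rot: [-2.797, 1.569, -2.87]
wrist_force: [-4.5, 0.7, 4.7]
finger_gap: 21.9
```

```bash
python3 - <<'E'
from h import *
st()
b=camera('side')[:,:,::-1];cv2.imwrite('pics/s14.png',b);crop(b,255,245,90,60,8,'pics/d14.png')
E
```

```text
12.82 [ 540.1 -192.7   22.2] [-2.797  1.569 -2.87 ] F [-4.5  0.7  4.7] gap 21.9 j [-0.41  0.58  1.61 -0.    0.96 -1.9 ]
```

View pics/d14.png

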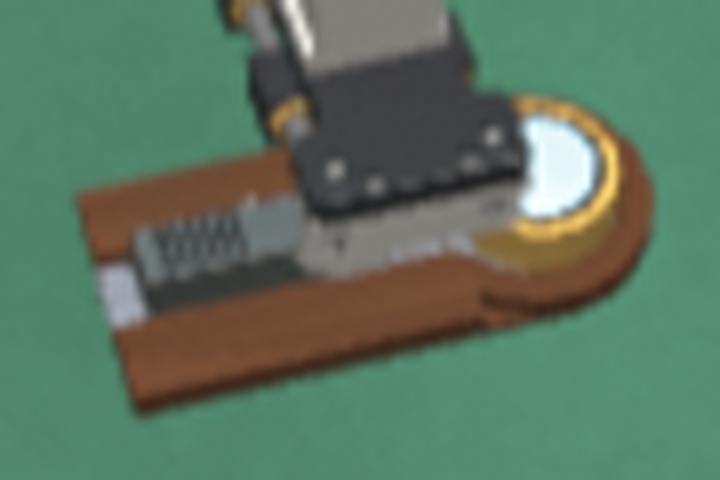

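A bright stud tip now shows over the sleeve's far edge at crop (250,200), so the button seems to have sprung out. I'll test the lock by drawing back 3 mm: if locked, the head comes too, which also recentres it.

```bash
python3 -m handwheel '[[0,0,0,0,0,-0.004,0],[0,0,0,0,0,-0.008,0],[0,0,0,0,0,-0.011,0],[0,0,0,0,0,-0.011,0]]' 20
python3 - <<'E'
from lo import *
st()
yaw=-.073;o=np.array([606.7,-197.5])-70*np.array([np.cos(yaw),np.sin(yaw)])
b=np.ascontiguousarray(camera('side')[:,:,::-1]);cv2.imwrite('pics/s15.png',b);loupe('side',b,255,245,90,60,8,'pics/d15.png',o,yaw,5,.025)
E
```

```text
clock: 13.38
eef_pos: [536.9, -192.5, 22.2]
eef_rot: [-2.721, 1.569, -2.795]
wrist_force: [1.3, 0.7, 0.8]
finger_gap: 21.5
13.38 [ 536.9 -192.5   22.2] [-2.721  1.569 -2.795] F [1.3 0.7 0.8] gap 21.5 j [-0.41  0.57  1.62 -0.    0.95 -1.9 ]
```

View pics/d15.png

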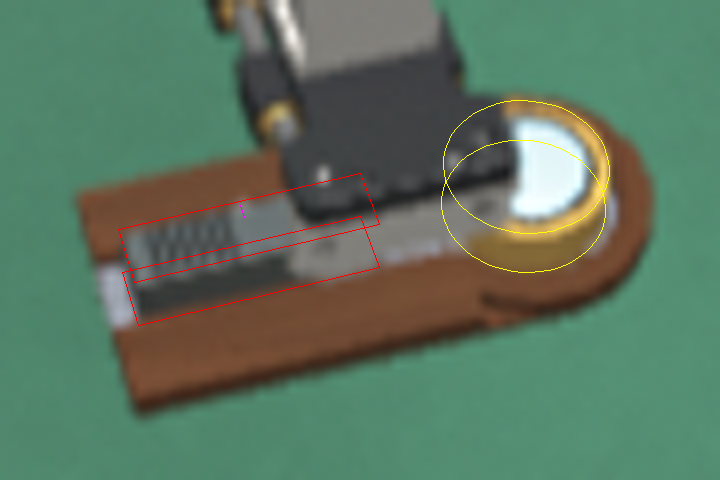

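The head came back with the sleeve to the centred outline. That could be friction alone, so I'll let go, rise and look from clear of it.

```bash
python3 -m handwheel '[[0,0,0,0,0,0,0.45],[0,0,0,0,0,0,0.45],[0,0,0,0,0,0,0.45],[0,0,0,-0.1,0,0,0.45],[0,0,0,-0.25,0,0,0.45],[0,0,0,-0.4,0.1,-0.1,0.45],[0,0,0,-0.4,0.3,-0.2,0.45],[0,0,0,-0.4,0.5,-0.2,0.45],[0,0,0,-0.4,0.7,-0.2,0.45],[0,0,0,-0.4,0.7,-0.2,0.45]]' 20
python3 - <<'E'
from lo import *
st()
yaw=-.073;o=np.array([606.7,-197.5])-70*np.array([np.cos(yaw),np.sin(yaw)])
b=np.ascontiguousarray(camera('side')[:,:,::-1]);cv2.imwrite('pics/s16.png',b);loupe('side',b,255,245,90,60,8,'pics/d16.png',o,yaw,5,.025)
crop(b,255,245,90,60,8,'pics/d16r.png')
a=np.ascontiguousarray(camera('top')[:,:,::-1]);cv2.imwrite('pics/t16.png',a);loupe('top',a,340,170,65,95,6,'pics/d17.png',o,yaw,5,.025)
crop(a,340,170,65,95,6,'pics/d17r.png')
cv2.imwrite('pics/d17b.png',np.hstack([cv2.imread('pics/d17.png'),cv2.imread('pics/d17r.png')]))
E
```

```text
clock: 14.68
eef_pos: [492.5, 24.7, 142.3]
eef_rot: [-2.894, 1.57, -2.962]
wrist_force: [0.2, -0.3, -0.3]
finger_gap: 42.5
14.68 [492.5  24.7 142.3] [-2.894  1.57  -2.962] F [ 0.2 -0.3 -0.3] gap 42.5 j [-0.02  0.25  1.76 -0.    1.13 -1.53]
```

View pics/d17b.png

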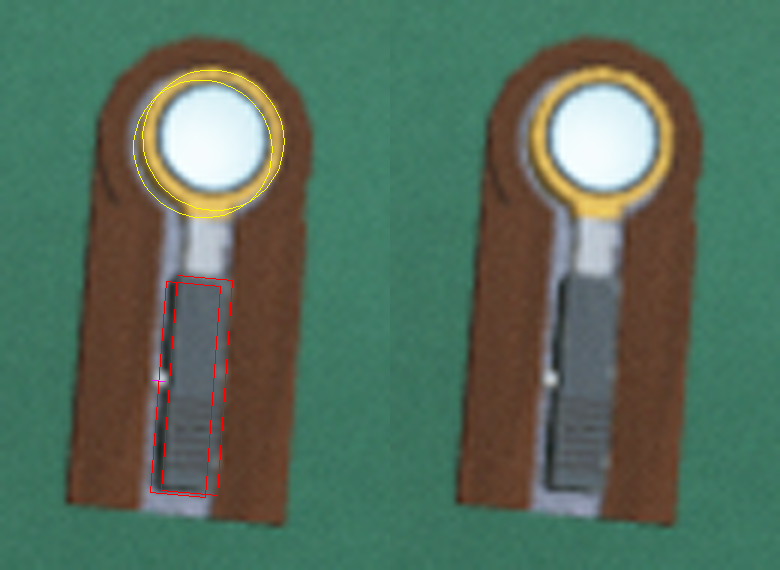

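View pics/d16.png

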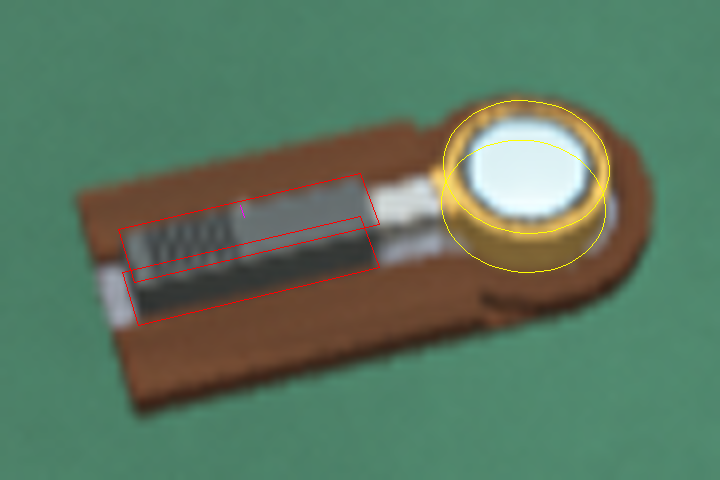

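View pics/d16r.png

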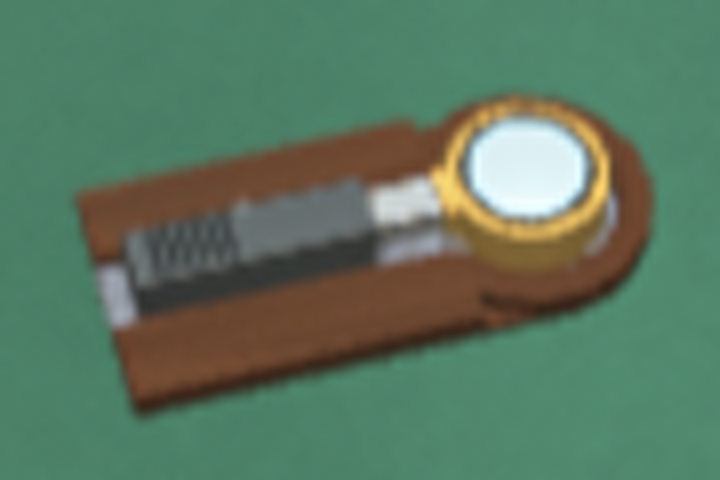

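From above, the sleeve, head and stud sit on the outline predicted for a 25 mm slide. The stud stands fully proud at crop (550,378), and about 23 mm of neck is bare, as it should be. I'll check that the other things haven't moved.

```bash
python3 - <<'E'
from h import *
a=cv2.imread('pics/top0.png');b=cv2.imread('pics/t16.png')
f=lambda i:np.vstack([cv2.resize(i[165:245,90:140],None,fx=3,fy=3),cv2.resize(i[195:245,440:490],None,fx=3,fy=3)])
c=lambda i:cv2.resize(i[165:245,270:320],None,fx=3,fy=3)
P=[np.vstack([f(i),c(i)])[:630] for i in(a,b)]
cv2.imwrite('pics/e.png',np.hstack(P)[:600]); cv2.imwrite('pics/t16v.png',b)
s0=cv2.imread('pics/side0.png');s1=cv2.imread('pics/s16.png')
for n,(x,y,w,h) in dict(weight=(225,135,30,25),scoop=(255,210,65,25),jar=(315,320,32,28)).items():
    print(n,cv2.absdiff(s0[y:y+h,x:x+w],s1[y:y+h,x:x+w]).mean())
E
```

```text
weight 37.80133333333333
scoop 1.8722051282051282
jar 1.9363839285714286
```

View pics/e.png

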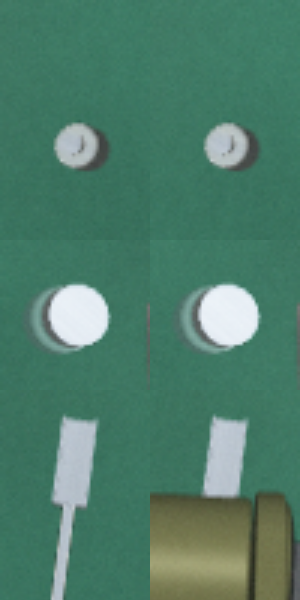

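In the top view the weight, jar and the visible part of the scoop are unchanged. In the side view the scoop and jar match too; the arm hides the weight there. Handing in.

```bash
python3 -c "
from cell import order
print(order.sign_off())"
```

```text
the job is handed in; nothing more can be done
None
```

The job is handed in at about 15 s on the robot clock. The loupe lies in the tray, shortened by one hole, with the button out and the robot clear of it.

**What I did:** I gripped the loupe by the neck, laid it at full length in the tray and let go. I then squeezed the sleeve over the button until it was flush and slid the sleeve one hole towards the head. Last, I drew the loupe back about 3 mm to centre it and let go.

**Last checks:**
- **Seating and slide:** both views match the outline for a seated loupe shortened by 25 mm, to within about 1–2 mm. About 23 mm of neck is bare, as it should be.
- **Button:** the top view shows it standing fully proud at its expected place.
- **Lock:** I did not test it firmly. I felt no clear force rise when the button sprang out, and the head following the sleeve back could have been friction alone. The evidence is the stud's position and how far it stands out.
- **Other things:** the weight and jar are unmoved in the top view, as is the part of the scoop not hidden by the arm. The side view agrees for the scoop and jar, but the arm hid the weight there.
- **Forces:** the wrist force stayed under 10 N in every reading I took.

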